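# Dock the tube racks in the wash carrier and clamp them

## Task

Get the empty blue tube racks ready for the washer. Wind the crank of the wash carrier until its clamp bar is all the way up, push every loose rack along the deck into a lane of its own, between the converging guides and under the bar, until it is fully home against the end stop, and then wind the bar all the way down so that it bears on the racks; leave the other things on the desk where they are.

Things in the scene. Friction and masses are not known exactly. Their poses are not given: they have to be found in the camera images.
- carrier: The wash carrier: grey deck, steel guides, fixed to the desk. Origin: on the desk under the middle lane; x points away from the robot along the lanes, y to the left. Deck 6 mm thick, x = -165 to +66 mm, y = -162 to +162. Three lanes (centres y = +102, 0, -102) open toward the robot at x = -45; before them the deck is a bare apron. Clamp bar and beam cross over all lanes at x = 12 to 36, 87 to 132 mm high when up.
- home_left (a point): Where the centre of a rack's underside lies when fully home in the left lane (y = +102 mm of the carrier), on the deck, carrier's axes. Guide walls 30 mm high, 61 mm apart, run from x = 0 to the end stop at x = +50 mm and flare out to 93 mm apart at the mouth, x = -45 (carrier). A docked rack sticks 17 mm out of the mouth, so it is pushed in by its front end. Any rack fits any lane.
- home_middle (a point): Where the centre of a rack's underside lies when fully home in the middle lane (y = 0), on the deck, carrier's axes. Guide walls 30 mm high, 61 mm apart, run from x = 0 to the end stop at x = +50 mm and flare out to 93 mm apart at the mouth, x = -45 (carrier). A docked rack sticks 17 mm out of the mouth, so it is pushed in by its front end. Any rack fits any lane.
- home_right (a point): Where the centre of a rack's underside lies when fully home in the right lane (y = -102 mm), on the deck, carrier's axes. Guide walls 30 mm high, 61 mm apart, run from x = 0 to the end stop at x = +50 mm and flare out to 93 mm apart at the mouth, x = -45 (carrier). A docked rack sticks 17 mm out of the mouth, so it is pushed in by its front end. Any rack fits any lane.
- crank_axis (a point): Centre of the top of the grey column (50 mm square, 150 mm high) that stands left of the lanes, at x = 30, y = 215 mm of the carrier; on the vertical axis of the crank. Same axes as the carrier.
- crank_handle (a point): Middle of the crank's handle: an upright black round grip, 22 mm across, 46 mm long (173 to 219 mm over the desk; this point is at 200) that spins freely on its pin, 45 mm from the crank axis. A flat arm lies right below it.
- crank (a joint): Turn of the crank, rad: 0 (bar fully up) to 10.5 (fully down), hard stops; grows clockwise seen from above. At value q the handle is at (45 cos q, -45 sin q) mm from the axis in the carrier's x and y. Each rad lowers the bar 2 mm. It stays where left; turning takes about 1.5 N at the handle, up to 3 N on racks. Below 5 a rack passes under the bar; from 6 on the bar bears on docked racks.
- clamp_bar: Steel bar 300 mm long, 24 wide, with a rubber underside, hung on two springs from the beam above it; it goes up and down with the crank. Underside 87 mm over the desk when up, 12 mm above a docked rack's top; wound down onto racks its springs give way by up to 9 mm. Its origin is not on the bar.
- rack_1: A tube rack: empty blue acrylic, eight holes, 58 mm wide (its x), 112 long (its y), 69 high, 0.2 to 0.35 kg. Origin: centre of its underside. Its two ends are closed panels 65 mm high, good to push on; the long sides are open between floor (0-4 mm), middle shelf (34-38) and top shelf (65-69), all 58 wide: grip it across there. Either end may lead. May be absent (None): nothing to do for it then.
- rack_2: A tube rack: empty blue acrylic, eight holes, 58 mm wide (its x), 112 long (its y), 69 high, 0.2 to 0.35 kg. Origin: centre of its underside. Its two ends are closed panels 65 mm high, good to push on; the long sides are open between floor (0-4 mm), middle shelf (34-38) and top shelf (65-69), all 58 wide: grip it across there. Either end may lead. May be absent (None): nothing to do for it then.
- rack_3: A tube rack: empty blue acrylic, eight holes, 58 mm wide (its x), 112 long (its y), 69 high, 0.2 to 0.35 kg. Origin: centre of its underside. Its two ends are closed panels 65 mm high, good to push on; the long sides are open between floor (0-4 mm), middle shelf (34-38) and top shelf (65-69), all 58 wide: grip it across there. Either end may lead. May be absent (None): nothing to do for it then.
- tape_roll: Bystander: roll of brown tape, 93 mm across, 48 mm high, lying flat. Leave it alone.
- stapler_1: Bystander: black stapler, 145 x 34 x 42 mm. Leave it alone.
- reagent_b: Bystander: white reagent bottle with a blue cap, 58 mm across, 123 mm high. Leave it standing where it is.
Not all that is in view belongs to the job. Leave any green look-alike of the rack_3 alone.

How it is judged (in metres and radians):
On the way, in this order (a step that is already met when the one before it is completed fails the run):
1. the clamp bar is wound all the way up (value of joint crank below 1 rad), for 0.2 s.
2. every rack is home in a lane of its own and let go of, with the bar still up (value of joint crank below 4 rad and ((horizontal distance between rack_1 and home_left below 0.005 m and z of rack_1 in the frame of home_left below 0.004 m and angle between the y axis of rack_1 and the x axis of carrier, either way round below 0.07 rad) or (horizontal distance between rack_1 and home_middle below 0.005 m and z of rack_1 in the frame of home_middle below 0.004 m and angle between the y axis of rack_1 and the x axis of carrier, either way round below 0.07 rad) or (horizontal distance between rack_1 and home_right below 0.005 m and z of rack_1 in the frame of home_right below 0.004 m and angle between the y axis of rack_1 and the x axis of carrier, either way round below 0.07 rad)) and ((horizontal distance between rack_2 and home_left below 0.005 m and z of rack_2 in the frame of home_left below 0.004 m and angle between the y axis of rack_2 and the x axis of carrier, either way round below 0.07 rad) or (horizontal distance between rack_2 and home_middle below 0.005 m and z of rack_2 in the frame of home_middle below 0.004 m and angle between the y axis of rack_2 and the x axis of carrier, either way round below 0.07 rad) or (horizontal distance between rack_2 and home_right below 0.005 m and z of rack_2 in the frame of home_right below 0.004 m and angle between the y axis of rack_2 and the x axis of carrier, either way round below 0.07 rad)) and ((horizontal distance between rack_3 and home_left below 0.005 m and z of rack_3 in the frame of home_left below 0.004 m and angle between the y axis of rack_3 and the x axis of carrier, either way round below 0.07 rad) or (horizontal distance between rack_3 and home_middle below 0.005 m and z of rack_3 in the frame of home_middle below 0.004 m and angle between the y axis of rack_3 and the x axis of carrier, either way round below 0.07 rad) or (horizontal distance between rack_3 and home_right below 0.005 m and z of rack_3 in the frame of home_right below 0.004 m and angle between the y axis of rack_3 and the x axis of carrier, either way round below 0.07 rad)) and contact force between the fingers and rack_1 below 0.1 N and contact force between the fingers and rack_2 below 0.1 N and contact force between the fingers and rack_3 below 0.1 N), for 0.2 s.
3. the clamp bar is wound down and bears on every rack (value of joint crank above 9 rad and contact force between clamp_bar and rack_1 above 1 N and contact force between clamp_bar and rack_2 above 1 N and contact force between clamp_bar and rack_3 above 1 N), for 0.2 s.
At the end, for the whole second after the job is handed in: Every rack that is present stands home in a lane of its own (centre within 5 mm of that lane's home point, flat on the deck, long axis within 0.07 rad of the lane), at rest; the crank is wound to 9.0 rad or more and the clamp bar presses on each rack with more than 1 N (all of step 3 and ((horizontal distance between rack_1 and home_left below 0.005 m and z of rack_1 in the frame of home_left below 0.004 m and angle between the y axis of rack_1 and the x axis of carrier, either way round below 0.07 rad) or (horizontal distance between rack_1 and home_middle below 0.005 m and z of rack_1 in the frame of home_middle below 0.004 m and angle between the y axis of rack_1 and the x axis of carrier, either way round below 0.07 rad) or (horizontal distance between rack_1 and home_right below 0.005 m and z of rack_1 in the frame of home_right below 0.004 m and angle between the y axis of rack_1 and the x axis of carrier, either way round below 0.07 rad)) and linear speed of each of rack_1, rack_2, rack_3 below 0.02 m/s and ((horizontal distance between rack_2 and home_left below 0.005 m and z of rack_2 in the frame of home_left below 0.004 m and angle between the y axis of rack_2 and the x axis of carrier, either way round below 0.07 rad) or (horizontal distance between rack_2 and home_middle below 0.005 m and z of rack_2 in the frame of home_middle below 0.004 m and angle between the y axis of rack_2 and the x axis of carrier, either way round below 0.07 rad) or (horizontal distance between rack_2 and home_right below 0.005 m and z of rack_2 in the frame of home_right below 0.004 m and angle between the y axis of rack_2 and the x axis of carrier, either way round below 0.07 rad)) and ((horizontal distance between rack_3 and home_left below 0.005 m and z of rack_3 in the frame of home_left below 0.004 m and angle between the y axis of rack_3 and the x axis of carrier, either way round below 0.07 rad) or (horizontal distance between rack_3 and home_middle below 0.005 m and z of rack_3 in the frame of home_middle below 0.004 m and angle between the y axis of rack_3 and the x axis of carrier, either way round below 0.07 rad) or (horizontal distance between rack_3 and home_right below 0.005 m and z of rack_3 in the frame of home_right below 0.004 m and angle between the y axis of rack_3 and the x axis of carrier, either way round below 0.07 rad))); the robot touches nothing.
It fails at once if the tape roll, the stapler or the white bottle is shifted by more than 40 mm (distance of any of tape_roll, stapler_1, reagent_b from where it was at the start of the episode above 0.04 m).
It fails at once if the white bottle is tipped over (angle between reagent_b's own z axis and vertical above 0.6 rad).
Of rack_1, rack_2, rack_3 only 2 to 3 are there at a start; the rules pass over those that are not, and their reading is None.
At some moment in a run one of rack_1, rack_2, rack_3 may be knocked a few centimetres aside while the robot is not near it.
Once in a run the grip may slacken for a moment while it holds something.
It also fails if it takes over 210 s, if anything falls off the work surface, if the arm or the gripper's body presses on something with over 40 N, if the wrist force passes 120 N, or if a joint passes its speed limit or range.

## Robot

A 6-joint arm with a two-finger parallel gripper is mounted at the origin on a cart in front of the work surface, level with it; the furniture and walls round the work are solid. World frame = base frame: x ahead of the robot, y to its left, z up, the work surface at z = 0. Lengths are in mm, angles in rad, forces in N, time in s.
With the tool pointing down it reaches from about 350 to 775 mm from the base axis. Payload 7.3 kg.
Tool frame: the origin (TCP) lies on the centre line of the jaws, within the pads' length; the fingertips stand finger_overhang ahead of it and the grasp point (between the pads) lies 8 mm behind it (finger_overhang is the distance from the TCP to the fingertips, in mm); z points along the fingers, y is the line along which they close (so a half turn about z gives the same grasp; the last joint's range is limited). The gripper opens to 92 mm and grips with 3 to 60 N. Pads are 19 mm wide; open, the fingers measure 130 mm over their backs; the gripper's body (75 mm by 190 mm) begins 47 mm behind the grasp point.
Start: joints at [-1.387, 0.342, 1.524, -0, 1.275, -0.146], TCP at [170.046, -496.717, 237.741] pointing down, gripper open.
Joint ranges: [-2.53, 2.53], [-0.77, 2.02], [0.04, 2.7], [-1, 4.14], [0.28, 2.66], [-3.11, 3.11]. Speed limits (rad/s): [2.57, 2.57, 3.14, 3.14, 3.14, 3.14].

## Interface

Orientations are given as [roll, pitch, yaw] about the fixed x, y, z axes, in that order (R = Rz(yaw) Ry(pitch) Rx(roll)).
In Python, from plant import get_obs, capture, close_job, finger_overhang gives the robot as it stands.
- The arm moves only by the shell command python3 -m inch 'ROWS'. ROWS is JSON, one flat list of numbers, 7 for each row, row after row: the turn, a rotation vector about the tool's x, y, z scaled (see below), then the shift along the tool's x, y, z scaled (see below), then the closure, from -1 (fully open) to 1 (shut). In form: [ax, ay, az, tx, ty, tz, gripper, ax, ay, az, tx, ty, tz, gripper, ...]. A call has 1 to 10 rows; each row shifts and turns the commanded pose from where the row before left it, along the tool's axes as they then stand; what a row does not reach is not made up. The controller multiplies each number of a shift by 0.8 m and each number of a turn by 1.5 rad. A row lasts 1/12 s, in which the tool goes at most 41.7 mm and 7.16 degrees, less where a joint would pass 70% of its speed; a pose out of reach is approached as far as the arm can. A call with a number of a shift or a turn outside -1 to 1 is refused whole. A call with a gripper value outside its range is refused whole. The fingers move at their own pace and stop on an object; the grip force is fixed at half the most. Time passes only in rows, so rows that do not move let the fingers close. It gives the time, the measured TCP pose, the force, the opening and the grip force at its end, in the units of the state.
- get_obs(): the state, without advancing time (a new reading comes with each control period).
- capture(name): name is "side" or "top" or "wrist"; returns a dict with "image" (480x640x3 uint8, red, green, blue), "mtx" (3x3 intrinsics, pixels), "pose" (4x4, takes a point from camera to world coordinates). Camera axes: x right, y up, looking along -z (the intrinsics and any distortion apply to the point x, -y, -z); pixel columns grow to the right and rows downward; lengths in mm; the calibration is good to about 2 mm. A picture is of the moment at which its call begins. There is no depth.
- close_job(): hands the job in; it is judged then, once.
The state is a dict: "time": time; "joint_positions": joint angles; "dq": joint speeds; "tau": joint torques, N m; "tool_pos": TCP position; "tcp_rot": TCP orientation; "contact_force": force on the tool from outside, world axes, zero at the start; "moment": the same for the moment, N m; "grip_width": finger opening in mm; "finger_force": force on a finger pad.
Only numpy, scipy, OpenCV 4.12 (cv2) and the standard library are available. Lean on these libraries where they do the work, as an engineer would, in place of code of your own. Each camera call takes 0.05 s, during which the arm holds its last target. There are 200 camera calls.

## Working session

There is one attempt and no reset: what is moved stays moved. The work goes in short steps, Python scripts to look and compute and a shell command to move; the robot and the scene stay as the last step left them, time stands still between calls to the robot, and variables do not carry over. Pictures are saved under pics/ and viewed, at most 14 in all, crops included, and the job is handed in when it is done.

```bash
mkdir -p pics; ls; python3 - <<'E'
from plant import *
import cv2
o=get_obs();print(o, finger_overhang)
for n in("side","top"):
    c=capture(n);cv2.imwrite(f"pics/{n}0.png",c["image"][:,:,::-1]);print(n,c["mtx"],c["pose"].round(3), [k for k in c])
E
```

```text
pics
{'time': 0.0, 'joint_positions': array([-1.38702870e+00,  3.42718386e-01,  1.52506347e+00, -2.07417412e-05,
        1.27539996e+00, -1.46023665e-01]), 'dq': array([-0.0020902 ,  0.00087709,  0.0005072 , -0.00068969,  0.00082783,
        0.00076569]), 'tau': array([ 6.68747853e-04, -4.31236446e+01, -2.44218725e+01,  7.16781802e-02,
        5.58944349e-02, -1.18532730e-04]), 'tool_pos': array([ 169.9460593 , -496.2957751 ,  237.03099729]), 'tcp_rot': array([-3.14001752e+00, -2.11608293e-04,  3.29797181e-01]), 'contact_force': array([-0.64511536,  0.30326794,  0.59677003]), 'moment': array([-0.04226685,  0.04300603,  0.00644298]), 'finger_force': 0.0, 'grip_width': 91.99202841077862} 11.0
side [[616.34389874   0.         323.59359422]
 [  0.         616.34389874 230.01879648]
 [  0.           0.           1.        ]] [[-9.600000e-01  1.130000e-01 -2.540000e-01  1.434420e+02]
 [-2.780000e-01 -4.110000e-01  8.680000e-01  1.532343e+03]
 [-6.000000e-03  9.050000e-01  4.260000e-01  7.969140e+02]
 [ 0.000000e+00  0.000000e+00  0.000000e+00  1.000000e+00]] ['image', 'mtx', 'pose']
top [[595.96875724   0.         324.91947811]
 [  0.         595.96875724 239.68830716]
 [  0.           0.           1.        ]] [[ 2.600000e-02  9.880000e-01 -1.520000e-01  2.952790e+02]
 [-1.000000e+00  2.800000e-02  7.000000e-03  2.163500e+02]
 [ 1.100000e-02  1.510000e-01  9.880000e-01  1.651962e+03]
 [ 0.000000e+00  0.000000e+00  0.000000e+00  1.000000e+00]] ['image', 'mtx', 'pose']
```

View pics/top0.png

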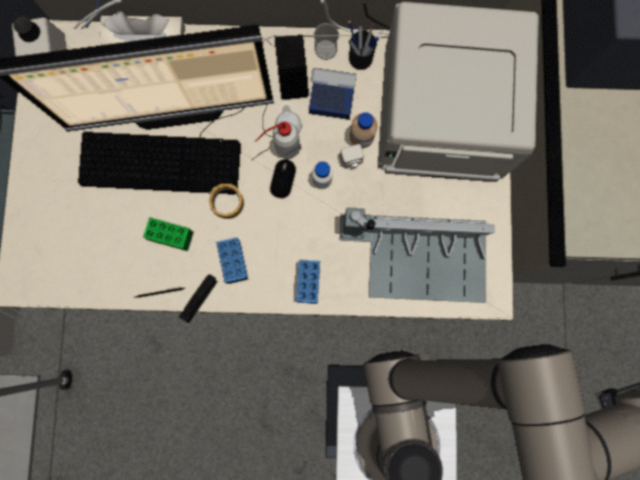

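View pics/side0.png

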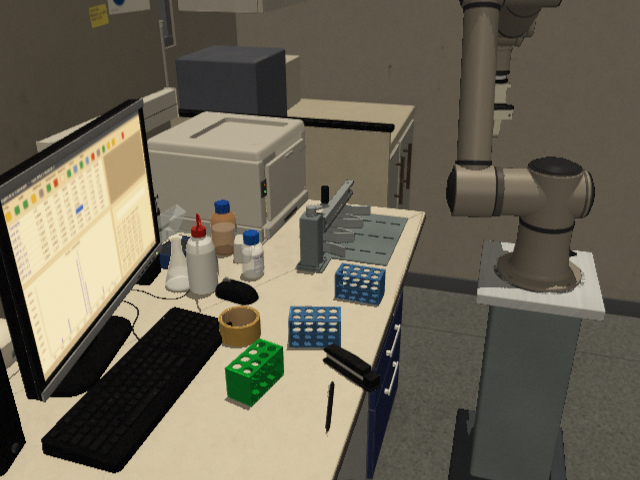

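Top view: two blue racks at (232,260) and (308,281), with a green look-alike at (168,234) that I leave alone. The carrier deck spans (370–487, 230–300) and the crank handle is near (370,224). The white bottle is at (321,174), the tape at (226,200) and the stapler at (198,298). The side view shows the same two racks at (315,327) and (360,284).

```bash
cat > h.py <<'E'
import numpy as np, cv2
from plant import *
def ray(c,p):
    K,P=c["mtx"],c["pose"]; d=np.linalg.inv(K)@[p[0],p[1],1]; return P[:3,3],P[:3,:3]@(d*[1,-1,-1])
def onz(c,p,z):
    o,d=ray(c,p); return (o+d*(z-o[2])/d[2])
def tri(c1,p1,c2,p2):
    o1,d1=ray(c1,p1);o2,d2=ray(c2,p2)
    s=np.linalg.lstsq(np.c_[d1,-d2],o2-o1,rcond=None)[0]
    a,b=o1+s[0]*d1,o2+s[1]*d2; return (a+b)/2,np.linalg.norm(a-b)
def proj(c,X):
    v=np.linalg.inv(c["pose"])@np.r_[X,1]; q=c["mtx"]@(v[:3]*[1,-1,-1]); return q[:2]/q[2]
def blobs(c,lo,hi,amin):
    m=cv2.inRange(cv2.cvtColor(c["image"],cv2.COLOR_RGB2HSV),lo,hi)
    m=cv2.morphologyEx(m,cv2.MORPH_CLOSE,np.ones((7,7)))
    return [k for k in cv2.findContours(m,0,2)[0] if cv2.contourArea(k)>amin]
E
python3 - <<'E'
from h import *
c=capture("top");s=capture("side")
np.set_printoptions(precision=1,suppress=True)
for k in blobs(c,(100,100,60),(125,255,255),250):
    r=cv2.minAreaRect(k); print("blue",r, onz(c,r[0],69)[:2])
    b=cv2.boxPoints(r); print(*[onz(c,p,69)[:2] for p in b])
for n,p in dict(dl=(370,299),dr=(487,300)).items(): print(n,onz(c,p,6))
I=c["image"][:,:,::-1]
a=cv2.resize(I[195:310,340:505],None,fx=4.5,fy=4.5,interpolation=2)
cv2.imwrite("pics/c1.png",a)
J=s["image"][:,:,::-1]
cv2.imwrite("pics/c2.png",cv2.resize(J[170:310,285:435],None,fx=4.2,fy=4.2,interpolation=2))
E
```

```text
blue ((307.552978515625, 281.311767578125), (20.01778793334961, 40.879234313964844), 4.39870548248291) [424.9 248.4]
[372.2 277.3] [480.9 272.6] [478.2 219.2] [369.6 224.4]
blue ((231.79025268554688, 260.1877746582031), (41.48676300048828, 21.860868453979492), 77.90524291992188) [475.8 452.2]
[523.2 494.8] [537.2 438.2] [428.9 409.9] [415.2 465.9]
blue ((331.0400085449219, 98.72000122070312), (39.59797668457031, 25.738683700561523), 8.130102157592773) [936.1 198.6]
[905.3 257.4] [980.3 249.5] [967.2 139.4] [892.4 148.1]
dl [386.   76.3   6. ]
dr [ 392.  -246.9    6. ]
```

View pics/c1.png

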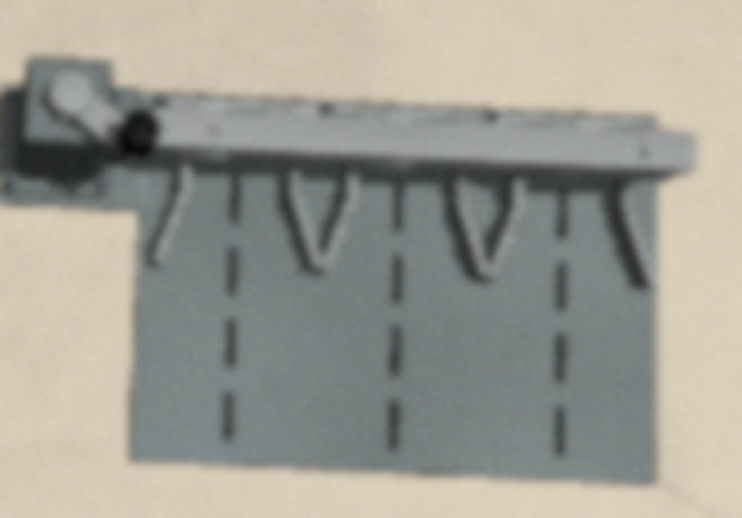

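View pics/c2.png

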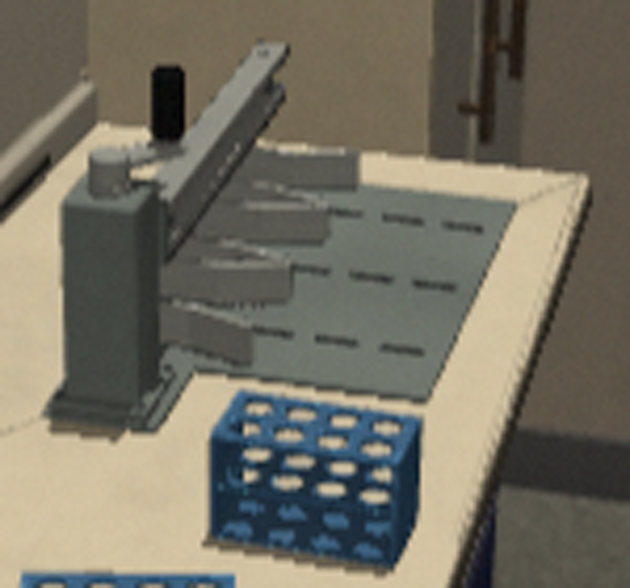

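The top crop shows the deck front corners at about (369,297) and (486,302), the hub at about (356,215) and the handle at about (371,224). The side crop shows the handle middle at (325,194.5). All three lanes are empty.

```bash
python3 - <<'E'
from h import *
np.set_printoptions(precision=1,suppress=True)
c=capture("top");s=capture("side")
f=lambda x,y:(x/4.5+340-.4,y/4.5+195-.4)
g=lambda x,y:(x/4.2+285-.4,y/4.2+170-.4)
L=onz(c,f(130,460),6);R=onz(c,f(656,483),6)
ls=[onz(c,f(*p),6) for p in [(228,425),(393,435),(560,440)]]; lt=[onz(c,f(*p),6) for p in [(237,185),(399,190),(563,200)]]
yv=(L-R)/np.linalg.norm(L-R); th=np.arctan2(-yv[0],yv[1])
th2=[np.arctan2(*(b-a)[1::-1]) for a,b in zip(ls,lt)]
print("L,R",L,R,np.linalg.norm(L-R),th,th2)
for t in (th,np.mean(th2)):
    C=(L+R)/2+165*np.array([np.cos(t),np.sin(t),0]);M=np.array([[np.cos(t),-np.sin(t)],[np.sin(t),np.cos(t)]])
    ax=C[:2]+M@[30,215];print("C",C[:2],"axis",ax)
hub,e=tri(c,f(72,92),s,g(108,157));print("hub",hub,e)
for z in(200,219):print("h top",onz(c,f(138,132),z))
print("handle tri",tri(c,f(138,132),s,g(168,103)))
print("handle topcap tri",tri(c,f(137,130),s,g(168,72)))
print("deck corner check tri",tri(c,f(656,483),s,g(516,204)),tri(c,f(130,460),s,g(425,402)))
print("beam end tri top",tri(c,f(692,133),s,g(290,45)))
E
```

```text
L,R [391.9  80.5   6. ] [ 386.5 -242.3    6. ] 322.8493471178718 -0.016630692427836304 [np.float64(-0.027855599569762312), np.float64(-0.02420054728584324), np.float64(-0.021657094806526802)]
C [554.2 -83.6] axis [587.8 130.8]
C [554.2 -84.9] axis [589.4 129.3]
hub [588.8 130.  169.6] 1.6007709598176865
h top [560.6  94.9 200. ]
h top [557.2  96.4 219. ]
handle tri (array([561.4,  94.4, 194.8]), np.float64(0.3872045871410672))
handle topcap tri (array([559.5,  97. , 216.4]), np.float64(1.5914776163454578))
deck corner check tri (array([ 387.3, -243.8,    0.3]), np.float64(0.9821821788338836)) (array([393.3,  80.2,   0.1]), np.float64(2.2132330860826617))
beam end tri top (array([ 573.9, -238.2,  112.9]), np.float64(22.378080328255383))
```

Carrier at about (554,-84), yaw about -0.02. Crank axis is at about (588.6,130) and the handle at (561,95), so q ≈ 2.2 (or 8.5). I'm moving above the handle.

```bash
python3 -m inch '[0,0,0.073,0,0,-0.015,-1,0,0,0.073,0,0,-0.015,-1,0,0,0.073,0,0,-0.008,-1,0,0,0,0,0,0,-1]'
python3 -m inch '[0,0,0,0.027,-0.041,0,-1,0,0,0,0.027,-0.041,0,-1,0,0,0,0.027,-0.041,0,-1,0,0,0,0.027,-0.041,0,-1,0,0,0,0.027,-0.041,0,-1,0,0,0,0.027,-0.041,0,-1,0,0,0,0.027,-0.041,0,-1,0,0,0,0.027,-0.041,0,-1]'
python3 -m inch '[0,0,0,0.027,-0.041,0,-1,0,0,0,0.027,-0.041,0,-1,0,0,0,0.027,-0.041,0,-1,0,0,0,0.027,-0.041,0,-1,0,0,0,0.027,-0.041,0,-1,0,0,0,0.027,-0.041,0,-1,0,0,0,0,0,0,-1,0,0,0,0,0,0,-1]'
```

```text
time: 0.63
tool_pos: [170.2, -497.4, 269.6]
tcp_rot: [3.139, -0.001, -0.003]
contact_force: [0.5, 0.1, 0.6]
grip_width: 92.0
finger_force: 0.0
time: 1.3
tool_pos: [342.9, -232.2, 267.8]
tcp_rot: [-3.141, 0.0, 0.005]
contact_force: [0.9, -0.4, -0.0]
grip_width: 91.9
finger_force: 0.0
time: 1.97
tool_pos: [472.1, -35.3, 267.2]
tcp_rot: [-3.141, 0.001, 0.009]
contact_force: [-0.3, -0.3, -0.5]
grip_width: 92.0
finger_force: 0.0
```

```bash
python3 - <<'E'
from h import *
c=capture("wrist");cv2.imwrite("pics/w1.png",c["image"][:,:,::-1]);print(c["pose"].round(2),c["mtx"].round(1),[proj(c,X).round() for X in ((559.5,96,219),(561,95,175),(588.6,130,165))])
E
```

```text
[[ 1.0000e-02  9.7000e-01  2.5000e-01  5.3953e+02]
 [-1.0000e+00  1.0000e-02  0.0000e+00 -3.5920e+01]
 [ 0.0000e+00 -2.5000e-01  9.7000e-01  4.1411e+02]
 [ 0.0000e+00  0.0000e+00  0.0000e+00  1.0000e+00]] [[388.3   0.  320. ]
 [  0.  388.3 235.8]
 [  0.    0.    1. ]] [array([40., 88.]), array([94., 94.]), array([38., 45.])]
```

View pics/w1.png

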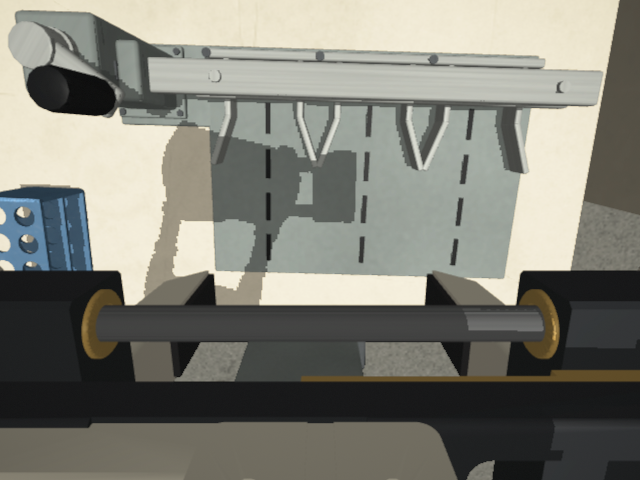

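The wrist view shows the handle top at (46,89), against a predicted (40,88), so the positions hold. Moving over the handle, then down and close.

```bash
python3 -m inch '[0,0,0,0.028,-0.04,0,-1,0,0,0,0.028,-0.04,0,-1,0,0,0,0.028,-0.04,0,-1,0,0,0,0.027,-0.04,0,-1,0,0,0,0,0,0,-1,0,0,0,0,0,0,-1]'
python3 -m inch '[0,0,0,0,0,0.03,-1,0,0,0,0,0,0.03,-1,0,0,0,0,0,0.033,-1,0,0,0,0,0,0,-1,0,0,0,0,0,0,1,0,0,0,0,0,0,1,0,0,0,0,0,0,1,0,0,0,0,0,0,1,0,0,0,0,0,0,1,0,0,0,0,0,0,1]'
```

```text
time: 2.52
tool_pos: [560.6, 90.7, 267.1]
tcp_rot: [3.141, 0.002, 0.003]
contact_force: [-0.9, 0.1, -1.0]
grip_width: 91.7
finger_force: 0.0
time: 3.35
tool_pos: [560.8, 91.0, 194.5]
tcp_rot: [3.141, -0.001, 0.001]
contact_force: [-0.4, -0.4, 0.4]
grip_width: 56.4
finger_force: 0.0
```

```bash
python3 -m inch '[0,0,0,0,0,0,1,0,0,0,0,0,0,1,0,0,0,0,0,0,1,0,0,0,0,0,0,1,0,0,0,0,0,0,1,0,0,0,0,0,0,1]'; python3 - <<'E'
import numpy as np
q=np.arange(0,2*np.pi+.01,np.pi/12)
P=np.c_[588.6+45*np.cos(-q-.02),130+45*np.sin(-q-.02)]
for a,p,d in zip(np.degrees(q),P,np.diff(P,axis=0,append=P[:1]) ): print(int(a+.5),p.round(1),"next q+15:",(d[0]/800).round(4),(-d[1]/800).round(4))
E
```

```text
time: 3.85
tool_pos: [560.5, 91.7, 193.7]
tcp_rot: [-3.14, -0.0, 0.001]
contact_force: [0.4, 3.3, -1.0]
grip_width: 21.3
finger_force: 30.0
0 [633.6 129.1] next q+15: -0.0022 0.0145
15 [631.8 117.5] next q+15: -0.0059 0.0135
30 [627.1 106.7] next q+15: -0.0092 0.0115
45 [619.8  97.6] next q+15: -0.0118 0.0087
60 [610.3  90.6] next q+15: -0.0137 0.0053
75 [599.4  86.3] next q+15: -0.0146 0.0016
90 [587.7  85. ] next q+15: -0.0145 -0.0022
105 [576.1  86.8] next q+15: -0.0135 -0.0059
120 [565.3  91.5] next q+15: -0.0115 -0.0092
135 [556.2  98.8] next q+15: -0.0087 -0.0118
150 [549.2 108.3] next q+15: -0.0053 -0.0137
165 [544.9 119.2] next q+15: -0.0016 -0.0146
180 [543.6 130.9] next q+15: 0.0022 -0.0145
195 [545.4 142.5] next q+15: 0.0059 -0.0135
210 [550.1 153.3] next q+15: 0.0092 -0.0115
225 [557.4 162.4] next q+15: 0.0118 -0.0087
240 [566.9 169.4] next q+15: 0.0137 -0.0053
255 [577.8 173.7] next q+15: 0.0146 -0.0016
270 [589.5 175. ] next q+15: 0.0145 0.0022
285 [601.1 173.2] next q+15: 0.0135 0.0059
300 [611.9 168.5] next q+15: 0.0115 0.0092
315 [621.  161.2] next q+15: 0.0087 0.0118
330 [628.  151.7] next q+15: 0.0053 0.0137
345 [632.3 140.8] next q+15: 0.0016 0.0146
360 [633.6 129.1] next q+15: 0.0 0.0
```

```bash
python3 -m inch '[0,0,0,0.0058,-0.001,0,1,0,0,0,0.0135,0.0059,0,1,0,0,0,0.0145,0.0022,0,1,0,0,0,0.0146,-0.0016,0,1,0,0,0,0,0,0,1]'
python3 -m inch '[0,0,0,0.0137,-0.0053,0,1,0,0,0,0.0118,-0.0087,0,1,0,0,0,0.0092,-0.0115,0,1,0,0,0,0.0059,-0.0135,0,1,0,0,0,0,0,0,1]'
python3 -m inch '[0,0,0,0.0022,-0.0145,0,1,0,0,0,0,0,0,1]'
```

```text
time: 4.27
tool_pos: [600.0, 88.5, 193.6]
tcp_rot: [-3.138, 0.001, 0.002]
contact_force: [-2.5, 7.1, 1.6]
grip_width: 21.4
finger_force: 30.0
time: 4.68
tool_pos: [628.0, 120.8, 193.3]
tcp_rot: [-3.14, 0.01, 0.004]
contact_force: [-16.3, 4.9, 7.8]
grip_width: 21.3
finger_force: 30.0
time: 4.85
tool_pos: [629.1, 131.1, 193.3]
tcp_rot: [3.141, 0.011, 0.003]
contact_force: [-16.7, 0.8, 8.1]
grip_width: 21.1
finger_force: 30.0
```

```bash
python3 -m inch '[0,0,0,-0.005,0,0,1,0,0,0,-0.0016,-0.0146,0,1,0,0,0,0,0,0,1,0,0,0,0,0,0,1]'
```

```text
time: 5.18
tool_pos: [627.2, 141.9, 193.6]
tcp_rot: [3.141, 0.002, 0.002]
contact_force: [-5.6, -0.5, 3.0]
grip_width: 21.7
finger_force: 30.0
```

```bash
python3 -m inch '[0,0,0,-0.0063,-0.0137,0,1,0,0,0,-0.0087,-0.0118,0,1,0,0,0,-0.0115,-0.0092,0,1,0,0,0,-0.0135,-0.0059,0,1,0,0,0,-0.0145,-0.0022,0,1,0,0,0,0,0,0,1]'
python3 -m inch '[0,0,0,-0.0146,0.0016,0,1,0,0,0,-0.0137,0.0053,0,1,0,0,0,-0.0118,0.0087,0,1,0,0,0,-0.0092,0.0115,0,1,0,0,0,0,0,0,1]'
```

```text
time: 5.68
tool_pos: [582.4, 175.8, 193.7]
tcp_rot: [3.14, 0.001, 0.003]
contact_force: [-0.6, -4.8, -0.7]
grip_width: 21.6
finger_force: 30.0
time: 6.1
tool_pos: [544.4, 153.3, 193.7]
tcp_rot: [3.141, -0.002, 0.001]
contact_force: [2.2, -2.1, -3.8]
grip_width: 21.4
finger_force: 30.0
```

```bash
python3 -m inch '[0,0,0,-0.0059,0.0135,0,1,0,0,0,-0.0022,0.0145,0,1,0,0,0,0.0016,0.0146,0,1,0,0,0,0.0053,0.0137,0,1,0,0,0,0.0087,0.0118,0,1,0,0,0,0.0115,0.0092,0,1,0,0,0,0.0135,0.0059,0,1,0,0,0,0.0145,0.0022,0,1,0,0,0,0,0,0,1]'
python3 -m inch '[0,0,0,0.0146,-0.0016,0,1,0,0,0,0.0137,-0.0053,0,1,0,0,0,0.0118,-0.0087,0,1,0,0,0,0.0092,-0.0115,0,1,0,0,0,0,0,0,1]'
python3 -m inch '[0,0,0,0.0059,-0.0135,0,1,0,0,0,0,0,0,1]'
python3 -m inch '[0,0,0,0.0022,-0.0145,0,1,0,0,0,0,0,0,1,0,0,0,0,0,0,1]'
```

```text
time: 6.85
tool_pos: [584.3, 85.4, 193.6]
tcp_rot: [-3.139, -0.0, 0.0]
contact_force: [0.9, 7.5, 1.2]
grip_width: 21.3
finger_force: 30.0
time: 7.27
tool_pos: [622.3, 107.7, 193.6]
tcp_rot: [-3.141, 0.002, 0.002]
contact_force: [-2.7, 3.6, 2.6]
grip_width: 21.2
finger_force: 30.0
time: 7.43
tool_pos: [626.8, 118.2, 193.6]
tcp_rot: [-3.142, 0.001, 0.002]
contact_force: [-2.9, 2.2, 2.6]
grip_width: 21.4
finger_force: 30.0
time: 7.68
tool_pos: [628.5, 129.7, 193.6]
tcp_rot: [-3.141, 0.0, 0.002]
contact_force: [-2.7, 0.7, 1.6]
grip_width: 21.5
finger_force: 30.0
```

```bash
python3 -m inch '[0,0,0,0,-0.008,0,1,0,0,0,0,0,0,1,0,0,0,0,0,0,1]'
python3 -m inch '[0,0,0,0,0.008,0,1,0,0,0,0,0,0,1]'
```

```text
time: 7.93
tool_pos: [628.5, 130.6, 193.6]
tcp_rot: [3.133, 0.001, -0.001]
contact_force: [-3.1, -17.5, 2.4]
grip_width: 21.5
finger_force: 30.0
time: 8.1
tool_pos: [628.4, 128.0, 193.6]
tcp_rot: [3.141, 0.001, -0.0]
contact_force: [-4.1, -1.4, 0.9]
grip_width: 21.5
finger_force: 30.0
```

Hard stop confirmed, so the bar is up. Releasing, then measuring the carrier with the wrist camera.

```bash
python3 -m inch '[0,0,0,0,0,0,-1,0,0,0,0,0,0,-1,0,0,0,0,0,0,-1,0,0,0,0,0,0,-1,0,0,0,0,0,-0.04,-1,0,0,0,0,0,-0.04,-1,0,0,0,0,0,-0.04,-1,0,0,0,0,0,0,-1]'
python3 -m inch '[0,0,0,-0.032,0.035,0,-1,0,0,0,-0.032,0.035,0,-1,0,0,0,-0.032,0.035,0,-1,0,0,0,-0.032,0.035,0,-1,0,0,0,-0.032,0.035,0,-1,0,0,0,-0.032,0.035,0,-1,0,0,0,-0.032,0.035,0,-1,0,0,0,0,0,0,-1,0,0,0,0,0,0,-1]'
python3 - <<'E'
from h import *
np.set_printoptions(precision=2,suppress=True)
c=capture("wrist");cv2.imwrite("pics/w2.png",c["image"][:,:,::-1]);np.savez("w2.npz",**c)
print(get_obs()["tool_pos"])
E
```

```text
time: 8.77
tool_pos: [631.0, 130.2, 297.4]
tcp_rot: [-3.14, -0.013, 0.002]
contact_force: [-0.2, -0.5, 1.1]
grip_width: 70.2
finger_force: 0.0
time: 9.52
tool_pos: [449.1, -67.8, 290.2]
tcp_rot: [3.141, -0.002, -0.002]
contact_force: [0.7, 1.0, 0.7]
grip_width: 91.9
finger_force: 0.0
[449.87 -66.98 290.1 ]
```

View pics/w2.png

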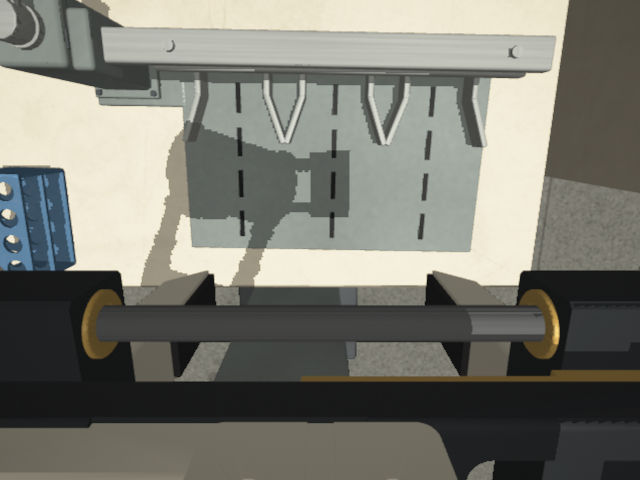

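Wrist view: the deck front corners are at (191,246) and (469,251), the V guide tips (z 36) at (285,142) and (386,144), and the lane dash ends at (242,236), (333,237) and (421,238).

```bash
python3 - <<'E'
from h import *
np.set_printoptions(precision=3,suppress=True)
c=dict(np.load("w2.npz"))
pts=[((191,246),6,(-165,162)),((470,251),6,(-165,-162)),((285,142),36,(-45,51)),((386,144),36,(-45,-51)),((241.5,218),6,(None,102)),((332.5,218),6,(None,0)),((422,218),6,(None,-102)),((238,98),6,(None,102)),((335,98),6,(None,0)),((432,98),6,(None,-102))]
W=[];Q=[]
for p,z,q in pts:
    w=onz(c,p,z)[:2];print(p,w,q)
    W.append(w);Q.append(q)
from scipy.optimize import least_squares
def f(v):
    R=np.array([[np.cos(v[2]),np.sin(v[2])],[-np.sin(v[2]),np.cos(v[2])]]);r=[]
    for w,q in zip(W,Q):
        d=R@(w-v[:2]); r.append(d[1]-q[1]); 
        if q[0] is not None:r.append(d[0]-q[0])
    return r
s=least_squares(f,[552,-84,-.02]);print(s.x,s.fun)
E
```

```text
(191, 246) [392.701  79.277] (-165, 162)
(470, 251) [ 385.995 -243.603] (-165, -162)
(285, 142) [509.708 -34.592] (-45, 51)
(386, 144) [ 507.594 -136.158] (-45, -51)
(241.5, 218) [425.577  19.288] (None, 102)
(332.5, 218) [425.377 -83.851] (None, 0)
(422, 218) [ 425.181 -185.386] (None, -102)
(238, 98) [554.235  16.254] (None, 102)
(335, 98) [554.098 -85.638] (None, 0)
(432, 98) [ 553.961 -187.626] (None, -102)
[553.978 -85.889  -0.021] [-0.245  0.303  0.806  0.353 -0.641 -0.334 -0.229 -0.323  0.468 -0.653
 -0.17   0.126  0.253  0.284]
```

```bash
python3 -m inch '[0,0,0,-0.0083,-0.0437,0,-1,0,0,0,-0.0083,-0.0437,0,-1,0,0,0,-0.0083,-0.0437,0,-1,0,0,0,-0.0083,-0.0437,0,-1,0,0,0,-0.0083,-0.0437,0,-1,0,0,0,-0.0083,-0.0437,0,-1,0,0,0,-0.0083,-0.0437,0,-1,0,0,0,-0.0083,-0.0437,0,-1,0,0,0,-0.0083,-0.0437,0,-1,0,0,0,0,0,0,-1]'
python3 -m inch '[0,0,0,0,0,0,-1,0,0,0,0,0,0,-1]'
python3 - <<'E'
from h import *
c=capture("wrist");cv2.imwrite("pics/w3.png",c["image"][:,:,::-1]);np.savez("w3.npz",**c)
E
```

```text
time: 10.4
tool_pos: [387.9, 254.4, 289.4]
tcp_rot: [-3.139, 0.0, 0.009]
contact_force: [-1.2, 0.3, -0.7]
grip_width: 91.8
finger_force: 0.0
time: 10.57
tool_pos: [389.4, 248.6, 289.4]
tcp_rot: [3.141, 0.0, 0.004]
contact_force: [-0.5, 0.6, 0.4]
grip_width: 91.6
finger_force: 0.0
```

View pics/w3.png

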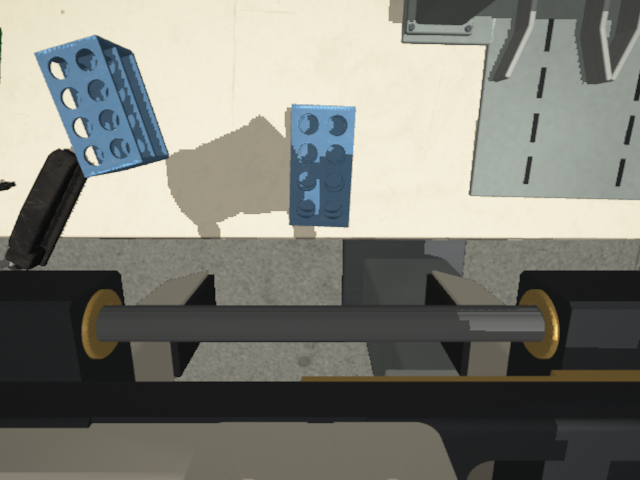

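Wrist view: blue rack A's top corners are at (295,106), (355,107), (350,226) and (291,223). Blue rack B is at (36,52)–(98,36)–(86,177), with the stapler right next to its near-left corner (65,150). Candidates for the racks are the two blue boxes and the green one (top view 168,234). Blue fits the description, and crop c2 confirmed it.

```bash
python3 - <<'E'
from h import *
np.set_printoptions(precision=1,suppress=True)
c=dict(np.load("w3.npz")); t=capture("top")
P=[(295,106),(355,107),(350,226),(291,223)]
X=np.array([onz(c,p,69) for p in P]);print(X[:,:2],X.mean(0),[np.linalg.norm(X[i]-X[i-1]) for i in range(4)])
v=X[0]+X[1]-X[2]-X[3];print("yawA",np.arctan2(v[1],v[0]))
for k in blobs(t,(100,100,60),(125,255,255),250):
    r=cv2.minAreaRect(k);print(r); print(tri(t,r[0],c,np.mean(P,0)))
B=np.array([onz(c,p,69) for p in [(36,52),(98,36),(86,177)]]);print(B[:,:2])
S=[onz(c,p,30)[:2] for p in [(65,150),(80,178)]];print("stapler end",S)
E
```

```text
[[481.4 269.5]
 [480.8 215.6]
 [370.8 217.5]
 [373.6 274.8]] [426.7 244.3  69. ] [np.float64(107.91723111698883), np.float64(53.97711928145812), np.float64(109.96090361833882), np.float64(57.31891556669048)]
yawA -0.03287661592024759
((231.78915405273438, 260.12335205078125), (41.35660171508789, 21.888614654541016), 78.11134338378906)
(array([439.1, 300.3, 752.2]), np.float64(129.39290627350184))
((331.03997802734375, 98.7199935913086), (39.59798049926758, 25.73868751525879), 8.13010311126709)
(array([ 508.8,  232.3, 1124.5]), np.float64(43.72304624574214))
[[525.1 494. ]
 [538.  438.4]
 [417.3 466.6]]
stapler end [array([440.4, 507.2]), array([412. , 496.2])]
```

```bash
python3 -m inch '[0,0,0.022,0.023,0.0025,0.03,-1,0,0,0,0.023,0.0025,0.04,-1,0,0,0,0,0,0.04,-1,0,0,0,0,0,0.045,-1,0,0,0,0,0,0.045,-1,0,0,0,0,0,0.045,-1,0,0,0,0,0,0.04,-1,0,0,0,0,0,0.02,-1,0,0,0,0,0,0,-1,0,0,0,0,0,0,-1]'
python3 -m inch '[0,0,0,0,0,0,1,0,0,0,0,0,0,1,0,0,0,0,0,0,1,0,0,0,0,0,0,1,0,0,0,0,0,0,1,0,0,0,0,0,0,1,0,0,0,0,0,0,1,0,0,0,0,0,0,1]'
```

```text
time: 11.5
tool_pos: [426.5, 242.3, 45.5]
tcp_rot: [3.141, 0.001, -0.034]
contact_force: [1.3, 0.4, 0.2]
grip_width: 91.4
finger_force: 0.0
time: 12.17
tool_pos: [426.8, 243.9, 46.5]
tcp_rot: [-3.14, -0.002, -0.032]
contact_force: [-0.3, 2.9, 5.9]
grip_width: 57.1
finger_force: 30.0
```

```bash
python3 -m inch '[0,0,0,0,0,-0.03,1,0,0,0,0,0,-0.04,1,0,0,-0.008,0.0065,0.0351,0,1,0,0,0,0.0065,0.0351,0,1,0,0,0,0.0065,0.0351,0,1,0,0,0,0.0065,0.0351,0,1,0,0,0,0.0065,0.0351,0,1,0,0,0,0.0065,0.0351,0,1,0,0,0,0.0065,0.0351,0,1,0,0,0,0.0065,0.0351,0,1]'
python3 -m inch '[0,0,0,0,0,0,1,0,0,0,0,0,0,1,0,0,0,0,0,0,1]'
```

```text
time: 13.0
tool_pos: [462.3, 16.4, 101.2]
tcp_rot: [3.141, 0.002, -0.019]
contact_force: [0.1, -0.3, -2.7]
grip_width: 57.2
finger_force: 30.0
time: 13.25
tool_pos: [462.3, 18.0, 101.3]
tcp_rot: [-3.141, 0.002, -0.02]
contact_force: [0.1, 0.3, -2.9]
grip_width: 57.7
finger_force: 3.0
```

Grip slackened for a moment (3 N), so I'm re-checking the hold.

```bash
python3 -m inch '[0,0,0,0,0,0,1,0,0,0,0,0,0,1,0,0,0,0,0,0,1,0,0,0,0,0,0,1]'; python3 - <<'E'
from h import *
c=capture("side");cv2.imwrite("pics/s2.png",cv2.resize(c["image"][130:330,250:450,::-1],None,fx=3,fy=3))
E
```

```text
time: 13.58
tool_pos: [462.9, 18.5, 101.7]
tcp_rot: [3.142, 0.0, -0.018]
contact_force: [-0.3, 0.3, -3.0]
grip_width: 57.3
finger_force: 30.0
```

View pics/s2.png

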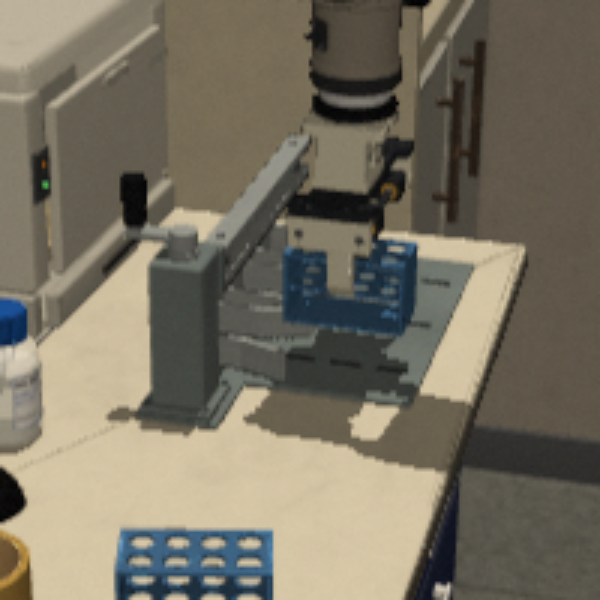

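The rack is still held level between the fingers (crop 350,285). Lowering onto the apron and releasing.

```bash
python3 -m inch '[0,0,0,0,0,0.025,1,0,0,0,0,0,0.025,1,0,0,0,0,0,0.011,1,0,0,0,0,0,0,1,0,0,0,0,0,0,1]'
python3 -m inch '[0,0,0,0,0,0,-1,0,0,0,0,0,0,-1,0,0,0,0,0,0,-1,0,0,0,0,0,0,-1,0,0,0,0,0,0,-1,0,0,0,0,0,-0.04,-1,0,0,0,0,0,-0.04,-1,0,0,0,0,0,-0.03,-1]'
```

```text
time: 14.05
tool_pos: [463.0, 17.9, 52.8]
tcp_rot: [3.142, 0.001, -0.019]
contact_force: [0.3, 1.4, -2.4]
grip_width: 57.5
finger_force: 30.0
time: 14.72
tool_pos: [463.4, 17.7, 142.9]
tcp_rot: [3.141, -0.001, -0.02]
contact_force: [0.7, -0.1, 0.4]
grip_width: 91.8
finger_force: 0.0
```

```bash
python3 -m inch '[0,0,0,-0.035,0,0,0.5,0,0,0,-0.035,0,0,0.5,0,0,0,-0.035,0,0,0.5,0,0,0,0,0,0,0.5,0,0,0,0,0,0.044,0.5,0,0,0,0,0,0.044,0.5,0,0,0,0,0,0.044,0.5,0,0,0,0,0,0,0.5,0,0,0,0,0,0,0.5]'
python3 -m inch '[0,0,0,0.01,0,0,0.5,0,0,0,0.01,0,0,0.5,0,0,0,0.01,0,0,0.5,0,0,0,0.01,0,0,0.5,0,0,0,0.01,0,0,0.5]'
python3 -m inch '[0,0,0,0.01,0,0,0.5,0,0,0,0.01,0,0,0.5,0,0,0,0.01,0,0,0.5,0,0,0,0.01,0,0,0.5]'
```

```text
time: 15.47
tool_pos: [378.2, 19.5, 34.5]
tcp_rot: [-3.141, 0.005, -0.02]
contact_force: [0.6, -0.3, 0.9]
grip_width: 36.7
finger_force: 0.0
time: 15.88
tool_pos: [420.2, 18.6, 36.4]
tcp_rot: [3.141, -0.001, -0.02]
contact_force: [-2.8, -1.6, 2.1]
grip_width: 22.9
finger_force: 1.5
time: 16.22
tool_pos: [451.5, 18.2, 35.3]
tcp_rot: [-3.141, 0.001, -0.019]
contact_force: [-4.3, 1.5, 3.3]
grip_width: 23.0
finger_force: 2.1
```

Pushing on slowly to the end stop.

```bash
python3 -m inch '[0,0,0,0.01,0,0,0.5,0,0,0,0.01,0,0,0.5,0,0,0,0.008,0,0,0.5,0,0,0,0,0,0,0.5]'
python3 -m inch '[0,0,0,0.005,0,0,0.5,0,0,0,0.005,0,0,0.5,0,0,0,0,0,0,0.5]'
python3 -m inch '[0,0,0,0.004,0,0,0.5,0,0,0,0,0,0,0.5]'
```

```text
time: 16.55
tool_pos: [475.7, 17.3, 35.4]
tcp_rot: [3.141, -0.003, -0.02]
contact_force: [-0.3, -0.0, 0.2]
grip_width: 23.1
finger_force: 0.0
time: 16.8
tool_pos: [482.1, 17.3, 35.3]
tcp_rot: [3.141, -0.001, -0.02]
contact_force: [-0.8, 0.5, 0.1]
grip_width: 22.9
finger_force: 0.0
time: 16.97
tool_pos: [482.0, 17.4, 35.0]
tcp_rot: [-3.142, 0.006, -0.02]
contact_force: [-10.1, -1.1, 6.4]
grip_width: 23.0
finger_force: 5.3
```

```bash
python3 -m inch '[0,0,0,0.004,0,0,0.5,0,0,0,0,0,0,0.5]'
python3 -m inch '[0,0,0,-0.02,0,0,0.5,0,0,0,-0.03,0,0,0.5,0,0,0,-0.03,0,-0.04,0.5,0,0,0,0,0,-0.045,0.5,0,0,0,0,0,-0.045,0.5,0,0,0,0,0,-0.045,0.5,0,0,0,0,0,-0.045,-1,0,0,0,0,0,0,-1,0,0,0,0,0,0,-1]'
python3 - <<'E'
from h import *
c=capture("wrist");cv2.imwrite("pics/w4.png",c["image"][:,:,::-1]);np.savez("w4.npz",**c);print(get_obs()["tool_pos"])
E
```

```text
time: 17.13
tool_pos: [481.8, 17.5, 34.7]
tcp_rot: [-3.141, 0.013, -0.019]
contact_force: [-21.8, -3.0, 13.7]
grip_width: 22.8
finger_force: 10.6
time: 17.88
tool_pos: [425.4, 18.2, 213.3]
tcp_rot: [3.141, -0.007, -0.02]
contact_force: [-0.0, -0.7, -0.6]
grip_width: 38.4
finger_force: 0.0
[424.21565762  18.41232188 211.61134197]
```

View pics/w4.png

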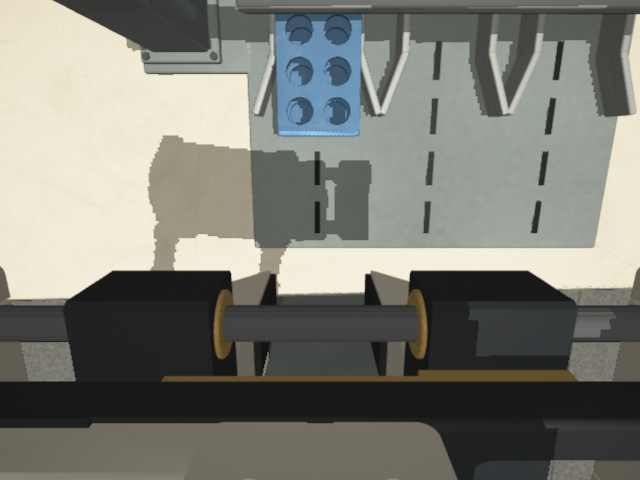

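Rack A sits in the left lane. Its rear top edge runs (278,132)–(360,132), and the deck corner is at (256,246).

```bash
python3 - <<'E'
from h import *
np.set_printoptions(precision=1,suppress=True)
c=dict(np.load("w4.npz"))
R=np.array([[np.cos(.021),-np.sin(.021)],[np.sin(.021),np.cos(.021)]])
f=lambda p,z:R@(onz(c,p,z)[:2]-[554,-85.9])
print("rear edge want -62",f((278,132),75),f((360,132),75),"end panel 65:",f((278,136),71),f((360,136),71))
print("deck front",f((256,246),6),f((596,248),6),"vtips",f((378,113),36),f((506,113),36))
E
```

```text
rear edge want -62 [-60.8 129.6] [-60.7  71.3] end panel 65: [-63.5 130.1] [-63.4  70.8]
deck front [-164.3  160.2] [-166.1 -163.2] vtips [-45.5  53.4] [-45.3 -49. ]
```

Rear edge at -61 against a nominal -62, so it's home. Now to rack B.

```bash
python3 -m inch '[0,0,0,0,-0.043,-0.025,-1,0,0,0,0,-0.043,-0.025,-1,0,0,0,0,-0.043,-0.025,-1,0,0,0,0,-0.043,-0.025,-1,0,0,0,0,-0.043,0,-1,0,0,0,0,-0.043,0,-1,0,0,0,0,-0.043,0,-1,0,0,0,0,-0.043,0,-1,0,0,0,0,-0.043,0,-1,0,0,0,0,-0.043,0,-1]'
python3 -m inch '[0,0,-0.06,0,-0.043,0,-1,0,0,-0.06,0,-0.043,0,-1,0,0,-0.06,0,0,0,-1,0,0,0,0,0,0,-1,0,0,0,0,0,0,-1]'
python3 - <<'E'
from h import *
c=capture("wrist");cv2.imwrite("pics/w5.png",c["image"][:,:,::-1]);np.savez("w5.npz",**c);print(get_obs()["tool_pos"])
E
```

```text
time: 18.77
tool_pos: [430.1, 364.0, 288.8]
tcp_rot: [3.139, 0.003, -0.02]
contact_force: [1.1, -0.4, -0.1]
grip_width: 91.6
finger_force: 0.0
time: 19.18
tool_pos: [428.6, 430.9, 288.9]
tcp_rot: [3.14, 0.003, 0.248]
contact_force: [0.4, -0.6, 0.2]
grip_width: 91.4
finger_force: 0.0
[428.8553162  430.45653192 289.66748801]
```

View pics/w5.png

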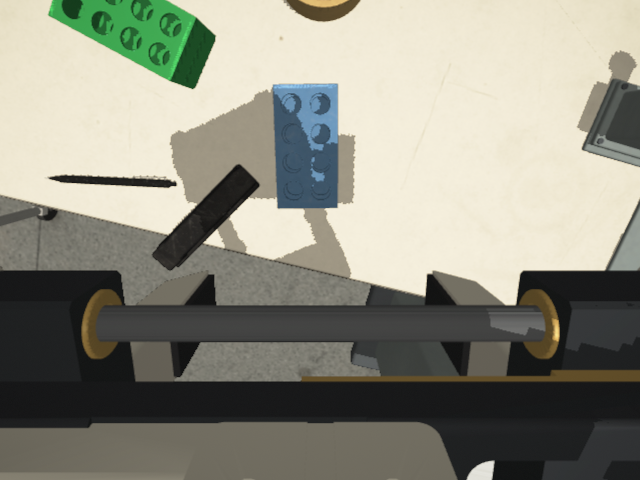

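Rack B's top corners are (273,84), (338,84), (338,208) and (278,208). The nearest stapler corner is (258,180)/(240,166). I'll grasp slightly forward of centre with the jaws partly open.

```bash
python3 - <<'E'
from h import *
np.set_printoptions(precision=1,suppress=True)
c=dict(np.load("w5.npz"));o=get_obs()
P=[(273.5,84),(338,84),(338,208),(277,208)]
X=np.array([onz(c,p,69) for p in P]);m=X.mean(0);print(X[:,:2],m,[np.linalg.norm(X[i]-X[i-1]) for i in range(4)])
v=X[0]+X[1]-X[2]-X[3];print("yaw",np.arctan2(v[1],v[0]),o["tcp_rot"])
y=o["tcp_rot"][2];d=m[:2]-o["tool_pos"][:2];print("tool d",d@[np.cos(y),np.sin(y)],d@[np.sin(y),-np.cos(y)])
for p in [(240,166),(259,183)]:
    d=onz(c,p,42)[:2]-m[:2];print("stapler rel rack",d@[np.cos(y),np.sin(y)],d@[np.sin(y),-np.cos(y)])
w3=dict(np.load("w3.npz"))
for a,b in zip([(36,52),(98,36),(86,177)],[P[0],P[1],P[3]]):print("tri",tri(w3,a,c,b))
E
```

```text
[[525.1 495.7]
 [539.2 440.4]
 [431.5 411.7]
 [417.1 468.4]] [478.2 454.1  69. ] [np.float64(111.39270189369572), np.float64(57.088441134941434), np.float64(111.45951087196609), np.float64(58.463648972892486)]
yaw 0.25386427331942 [3.1 0.  0.2]
tool d 53.64957825857653 -10.820481762895822
stapler rel rack -18.200889683783338 -67.63457285752004
stapler rel rack -35.16713031198683 -49.29702646521092
tri (array([525.6, 496.1,  65.9]), np.float64(0.3311483146872058))
tri (array([539.3, 440.4,  65.1]), np.float64(0.7484869096309321))
tri (array([416.7, 468.6,  65.8]), np.float64(0.45329365639736235))
```

```bash
python3 -m inch '[0,0,0,0.04,-0.007,0,-0.6,0,0,0,0.037,-0.0065,0,-0.6,0,0,0,0,0,0.04,-0.6,0,0,0,0,0,0.045,-0.6,0,0,0,0,0,0.045,-0.6,0,0,0,0,0,0.045,-0.6,0,0,0,0,0,0.045,-0.6,0,0,0,0,0,0.045,-0.6,0,0,0,0,0,0.039,-0.6,0,0,0,0,0,0,-0.6]'
python3 -m inch '[0,0,0,0,0,0,1,0,0,0,0,0,0,1,0,0,0,0,0,0,1,0,0,0,0,0,0,1,0,0,0,0,0,0,1,0,0,0,0,0,0,1]'
```

```text
time: 20.07
tool_pos: [482.8, 452.7, 40.8]
tcp_rot: [3.136, 0.012, 0.246]
contact_force: [-1.4, -0.9, -2.1]
grip_width: 73.3
finger_force: 0.0
time: 20.57
tool_pos: [487.5, 458.0, 51.1]
tcp_rot: [-3.14, -0.005, 0.25]
contact_force: [0.4, 0.9, 7.2]
grip_width: 57.4
finger_force: 30.0
```

```bash
python3 -m inch '[0,0,0,0,0,-0.03,1,0,0,0,0,0,-0.04,1,0,0,0,0,0,-0.04,1,0,0,0.06,0,0,-0.015,1,0,0,0.06,0,0,0,1,0,0,0.06,0,0,0,1,0,0,0,0,0,0,1,0,0,0,0,0,0,1]'
python3 -m inch '[0,0,0,-0.0005,0.0424,0,1,0,0,0,-0.0005,0.0424,0,1,0,0,0,-0.0005,0.0424,0,1,0,0,0,-0.0005,0.0424,0,1,0,0,0,-0.0005,0.0424,0,1,0,0,0,-0.0005,0.0424,0,1,0,0,0,-0.0005,0.0424,0,1,0,0,0,-0.0005,0.0424,0,1]'
python3 -m inch '[0,0,0,-0.0005,0.0424,0,1,0,0,0,-0.0005,0.0424,0,1,0,0,0,-0.0005,0.0424,0,1,0,0,0,-0.0005,0.0424,0,1,0,0,0,-0.0005,0.0424,0,1,0,0,0,-0.0005,0.0424,0,1,0,0,0,-0.0005,0.0424,0,1,0,0,0,-0.0005,0.0424,0,1,0,0,0,0,0,0,1,0,0,0,0,0,0,1]'
```

```text
time: 21.23
tool_pos: [485.6, 456.7, 148.2]
tcp_rot: [3.141, 0.0, -0.017]
contact_force: [0.1, -0.9, -3.2]
grip_width: 57.4
finger_force: 30.0
time: 21.9
tool_pos: [476.9, 184.1, 148.1]
tcp_rot: [3.141, 0.0, -0.016]
contact_force: [1.2, 0.3, -3.6]
grip_width: 57.0
finger_force: 30.0
time: 22.73
tool_pos: [468.6, -87.1, 148.1]
tcp_rot: [-3.142, -0.0, -0.021]
contact_force: [-0.0, 0.3, -3.9]
grip_width: 57.3
finger_force: 30.0
```

```bash
python3 -m inch '[0,0,0,0,-0.002,0.03,1,0,0,0,0,-0.002,0.035,1,0,0,0,0,0,0.03,1,0,0,0,0,0,0.017,1,0,0,0,0,0,0,1,0,0,0,0,0,0,1]'
python3 -m inch '[0,0,0,0,0,0.003,1,0,0,0,0,0,0,1,0,0,0,0,0,0,1]'
```

```text
time: 23.23
tool_pos: [468.6, -81.0, 58.1]
tcp_rot: [-3.141, 0.002, -0.017]
contact_force: [-0.9, -0.2, -2.5]
grip_width: 57.1
finger_force: 31.5
time: 23.48
tool_pos: [469.1, -82.2, 56.6]
tcp_rot: [3.141, -0.001, -0.019]
contact_force: [0.7, -0.2, -2.5]
grip_width: 57.2
finger_force: 31.5
```

Still some weight on the wrist, so lowering a little more.

```bash
python3 -m inch '[0,0,0,0,0,0.004,1,0,0,0,0,0,0,1,0,0,0,0,0,0,1]'
python3 -m inch '[0,0,0,0,0,0,-0.6,0,0,0,0,0,0,-0.6,0,0,0,0,0,0,-0.6,0,0,0,0,0,0,-0.6,0,0,0,0,0,-0.04,-0.6,0,0,0,0,0,-0.045,-0.6,0,0,0,0,0,-0.03,-0.6,0,0,0,0,0,0,-0.6]'
```

```text
time: 23.73
tool_pos: [469.8, -82.3, 54.5]
tcp_rot: [3.141, -0.003, -0.019]
contact_force: [-1.0, 3.3, 10.4]
grip_width: 57.3
finger_force: 30.0
time: 24.4
tool_pos: [471.6, -83.3, 149.5]
tcp_rot: [3.139, -0.009, -0.02]
contact_force: [0.5, -0.9, -0.2]
grip_width: 73.5
finger_force: 0.0
```

```bash
python3 -m inch '[0,0,0,-0.04,0,0,0.5,0,0,0,-0.04,0,0,0.5,0,0,0,-0.038,0,0,0.5,0,0,0,0,0,0,0.5,0,0,0,0,0,0.047,0.5,0,0,0,0,0,0.047,0.5,0,0,0,0,0,0.047,0.5,0,0,0,0,0,0,0.5,0,0,0,0,0,0,0.5]'
python3 -m inch '[0,0,0,0.01,0,0,0.5,0,0,0,0.01,0,0,0.5,0,0,0,0.01,0,0,0.5,0,0,0,0.01,0,0,0.5,0,0,0,0.01,0,0,0.5,0,0,0,0,0,0,0.5]'
python3 -m inch '[0,0,0,0.01,0,0,0.5,0,0,0,0.01,0,0,0.5,0,0,0,0.01,0,0,0.5,0,0,0,0.01,0,0,0.5,0,0,0,0.01,0,0,0.5,0,0,0,0,0,0,0.5]'
```

```text
time: 25.15
tool_pos: [373.2, -80.0, 30.8]
tcp_rot: [-3.139, 0.006, -0.02]
contact_force: [-0.3, -0.9, 0.1]
grip_width: 23.6
finger_force: 0.0
time: 25.65
tool_pos: [417.1, -81.8, 33.1]
tcp_rot: [3.14, -0.004, -0.019]
contact_force: [1.3, 0.4, 0.8]
grip_width: 22.9
finger_force: 0.0
time: 26.15
tool_pos: [456.9, -82.5, 32.2]
tcp_rot: [3.141, -0.003, -0.02]
contact_force: [-0.4, -0.8, 0.5]
grip_width: 23.1
finger_force: 0.0
```

```bash
python3 -m inch '[0,0,0,0.01,0,0,0.5,0,0,0,0.01,0,0,0.5,0,0,0,0.005,0,0,0.5,0,0,0,0,0,0,0.5]'
python3 -m inch '[0,0,0,0.005,0,0,0.5,0,0,0,0.003,0,0,0.5,0,0,0,0,0,0,0.5]'
python3 -m inch '[0,0,0,0.005,0,0,0.5,0,0,0,0,0,0,0.5]'
```

```text
time: 26.48
tool_pos: [475.9, -82.8, 32.2]
tcp_rot: [3.141, -0.002, -0.02]
contact_force: [1.1, 0.4, 0.3]
grip_width: 22.8
finger_force: 0.0
time: 26.73
tool_pos: [480.1, -82.5, 31.9]
tcp_rot: [-3.141, 0.002, -0.02]
contact_force: [-3.5, -0.4, 1.8]
grip_width: 22.8
finger_force: 2.0
time: 26.9
tool_pos: [479.8, -82.2, 31.7]
tcp_rot: [-3.14, 0.011, -0.019]
contact_force: [-21.1, -5.2, 13.1]
grip_width: 23.0
finger_force: 9.9
```

```bash
python3 -m inch '[0,0,0,-0.02,0,0,0.5,0,0,0,-0.03,0,0,0.5,0,0,0,-0.03,0,-0.04,0.5,0,0,0,0,0,-0.045,0.5,0,0,0,0,0,-0.045,0.5,0,0,0,0,0,-0.045,0.5,0,0,0,0,0,-0.045,0.5,0,0,0,0,0,-0.02,0.5,0,0,0,0,0,0,0.5,0,0,0,0,0,0,0.5]'
python3 - <<'E'
from h import *
c=capture("wrist");np.savez("w6.npz",**c);t=capture("top")
a=c["image"][:270,:,::-1];b=cv2.resize(t["image"][180:340,130:510,::-1],(640,270))
cv2.imwrite("pics/w6.png",np.vstack([a,b]));print(get_obs()["tool_pos"])
E
```

```text
time: 27.73
tool_pos: [421.4, -81.6, 224.8]
tcp_rot: [3.141, -0.003, -0.02]
contact_force: [0.5, -0.7, -1.0]
grip_width: 22.6
finger_force: 0.0
[420.31837795 -81.17836225 223.00306555]
```

View pics/w6.png

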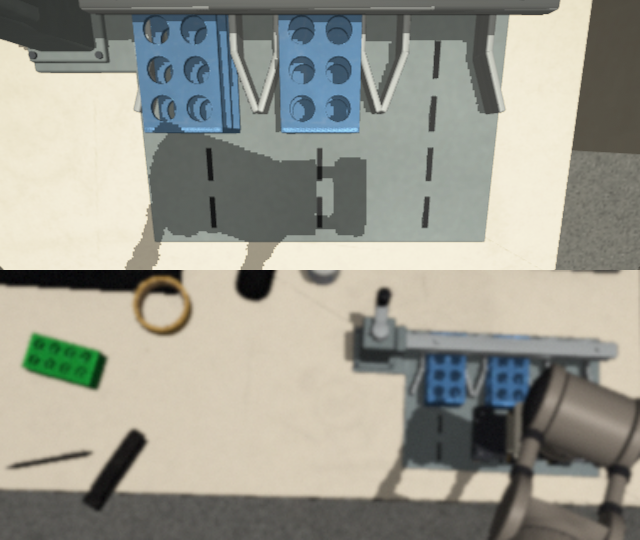

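Both racks are home, with rear edges at row ~131 and aligned. No other blue rack is in view and the bystanders are where they were. Back to the handle to wind down.

```bash
python3 -m inch '[0,0,-0.013,0,0,-0.045,-1,0,0,0,0,0,-0.04,-1,0,0,0,0,0,0,-1]'
python3 -m inch '[0,0,0,0.0325,-0.033,0,-1,0,0,0,0.0325,-0.033,0,-1,0,0,0,0.0325,-0.033,0,-1,0,0,0,0.0325,-0.033,0,-1,0,0,0,0.0325,-0.033,0,-1,0,0,0,0.0325,-0.033,0,-1,0,0,0,0.0325,-0.033,0,-1,0,0,0,0.0325,-0.033,0,-1,0,0,0,0,0,0,-1,0,0,0,0,0,0,-1]'
```

```text
time: 28.08
tool_pos: [422.8, -82.1, 295.8]
tcp_rot: [3.139, -0.006, -0.0]
contact_force: [1.2, -1.3, -0.1]
grip_width: 38.3
finger_force: 0.0
time: 28.92
tool_pos: [629.2, 131.1, 287.9]
tcp_rot: [3.141, 0.006, 0.002]
contact_force: [0.1, -0.2, -0.4]
grip_width: 91.9
finger_force: 0.0
```

```bash
python3 -m inch '[0,0,0,0,0,0.039,-1,0,0,0,0,0,0.039,-1,0,0,0,0,0,0.039,-1,0,0,0,0,0,0,-1,0,0,0,0,0,0,-1]'
python3 -m inch '[0,0,0,0,0,0,1,0,0,0,0,0,0,1,0,0,0,0,0,0,1,0,0,0,0,0,0,1,0,0,0,0,0,0,1,0,0,0,0,0,0,1,0,0,0,0,0,0,1,0,0,0,0,0,0,1,0,0,0,0,0,0,1,0,0,0,0,0,0,1]'
python3 -m inch '[0,0,0,0,0,0,1,0,0,0,0,0,0,1]'
```

```text
time: 29.33
tool_pos: [627.5, 128.7, 197.0]
tcp_rot: [3.141, 0.005, -0.001]
contact_force: [0.4, 0.3, 0.9]
grip_width: 92.1
finger_force: 0.0
time: 30.17
tool_pos: [628.9, 129.8, 198.4]
tcp_rot: [3.141, 0.0, -0.0]
contact_force: [0.0, -0.5, 1.0]
grip_width: 30.2
finger_force: 0.0
time: 30.33
tool_pos: [628.9, 129.5, 198.4]
tcp_rot: [3.141, 0.0, -0.0]
contact_force: [0.7, -0.6, -0.1]
grip_width: 21.3
finger_force: 30.0
```

```bash
python3 -m inch '[0,0,0,-0.0022,0.0145,0,1,0,0,0,-0.0059,0.0135,0,1,0,0,0,-0.0092,0.0115,0,1,0,0,0,-0.0118,0.0087,0,1,0,0,0,-0.0137,0.0053,0,1,0,0,0,-0.0146,0.0016,0,1,0,0,0,0,0,0,1]'
python3 -m inch '[0,0,0,-0.0145,-0.0022,0,1,0,0,0,-0.0135,-0.0059,0,1,0,0,0,-0.0115,-0.0092,0,1,0,0,0,-0.0087,-0.0118,0,1,0,0,0,-0.0053,-0.0137,0,1,0,0,0,-0.0016,-0.0146,0,1,0,0,0,0,0,0,1]'
python3 -m inch '[0,0,0,0.0022,-0.0145,0,1,0,0,0,0.0059,-0.0135,0,1,0,0,0,0.0092,-0.0115,0,1,0,0,0,0.0118,-0.0087,0,1,0,0,0,0.0137,-0.0053,0,1,0,0,0,0.0146,-0.0016,0,1,0,0,0,0,0,0,1]'
python3 -m inch '[0,0,0,0.0145,0.0022,0,1,0,0,0,0.0135,0.0059,0,1,0,0,0,0.0115,0.0092,0,1,0,0,0,0.0087,0.0118,0,1,0,0,0,0.0053,0.0137,0,1,0,0,0,0.0016,0.0146,0,1,0,0,0,0,0,0,1]'
```

```text
time: 30.92
tool_pos: [580.5, 85.6, 198.5]
tcp_rot: [-3.14, 0.002, -0.001]
contact_force: [-0.7, 4.3, -2.5]
grip_width: 21.4
finger_force: 30.0
time: 31.5
tool_pos: [538.9, 132.3, 198.4]
tcp_rot: [-3.141, -0.001, 0.0]
contact_force: [2.9, 1.8, -2.4]
grip_width: 21.2
finger_force: 30.0
time: 32.08
tool_pos: [586.5, 175.7, 198.4]
tcp_rot: [3.141, -0.001, -0.0]
contact_force: [1.4, -3.0, 0.8]
grip_width: 21.3
finger_force: 30.0
time: 32.67
tool_pos: [628.9, 127.2, 198.4]
tcp_rot: [3.141, 0.001, -0.002]
contact_force: [-2.4, -1.8, -1.0]
grip_width: 21.4
finger_force: 30.0
```

```bash
python3 -m inch '[0,0,0,-0.0022,0.0145,0,1,0,0,0,-0.0059,0.0135,0,1,0,0,0,-0.0092,0.0115,0,1,0,0,0,-0.0118,0.0087,0,1,0,0,0,-0.0137,0.0053,0,1,0,0,0,-0.0146,0.0016,0,1,0,0,0,0,0,0,1]'
python3 -m inch '[0,0,0,-0.0145,-0.0022,0,1,0,0,0,-0.0135,-0.0059,0,1,0,0,0,-0.0115,-0.0092,0,1,0,0,0,-0.0087,-0.0118,0,1,0,0,0,-0.0053,-0.0137,0,1,0,0,0,-0.0016,-0.0146,0,1,0,0,0,0,0,0,1]'
python3 -m inch '[0,0,0,0.0022,-0.0145,0,1,0,0,0,0.0059,-0.0135,0,1,0,0,0,0.0092,-0.0115,0,1,0,0,0,0,0,0,1,0,0,0,0,0,0,1]'
python3 -m inch '[0,0,0,0.0118,-0.0087,0,1,0,0,0,0,0,0,1,0,0,0,0,0,0,1]'
```

```text
time: 33.25
tool_pos: [580.9, 85.7, 198.5]
tcp_rot: [-3.14, 0.001, -0.0]
contact_force: [-0.1, 4.3, -3.0]
grip_width: 21.4
finger_force: 30.0
time: 33.83
tool_pos: [538.9, 133.1, 198.5]
tcp_rot: [3.141, -0.001, 0.001]
contact_force: [3.1, 1.1, -2.9]
grip_width: 21.1
finger_force: 30.0
time: 34.25
tool_pos: [553.5, 164.0, 198.5]
tcp_rot: [3.141, -0.001, 0.001]
contact_force: [3.1, -1.9, -1.4]
grip_width: 21.2
finger_force: 30.0
time: 34.5
tool_pos: [562.3, 170.3, 198.4]
tcp_rot: [3.142, -0.0, -0.0]
contact_force: [2.7, -1.9, -1.9]
grip_width: 21.3
finger_force: 30.0
```

```bash
python3 -m inch '[0,0,0,0.009,-0.004,0,1,0,0,0,0,0,0,1,0,0,0,0,0,0,1]'
python3 -m inch '[0,0,0,-0.006,0.0025,0,1,0,0,0,0,0,0,1,0,0,0,0,0,0,-1,0,0,0,0,0,0,-1,0,0,0,0,0,0,-1,0,0,0,0,0,0,-1,0,0,0,0,0,-0.04,-1,0,0,0,0,0,-0.04,-1,0,0,0,0,0,-0.04,-1,0,0,0,0,0,0,-1]'
python3 -m inch '[0,0,0,-0.03,0.03,0,-1,0,0,0,-0.03,0.03,0,-1,0,0,0,-0.03,0.03,0,-1,0,0,0,-0.03,0.03,0,-1,0,0,0,-0.03,0.03,0,-1,0,0,0,-0.03,0.03,0,-1,0,0,0,-0.03,0.03,0,-1,0,0,0,0,0,0,-1,0,0,0,0,0,0,-1]'
python3 - <<'E'
from h import *
c=capture("wrist");s=capture("side")
cv2.imwrite("pics/fin.png",np.vstack([c["image"][:270,:,::-1],cv2.resize(s["image"][170:310,250:450,::-1],(460,322)).__class__ and cv2.copyMakeBorder(cv2.resize(s["image"][170:310,250:450,::-1],(460,322)),0,0,0,180,0)]))
E
```

```text
time: 34.75
tool_pos: [564.9, 171.3, 198.2]
tcp_rot: [3.137, 0.011, -0.0]
contact_force: [-15.8, -11.0, 7.3]
grip_width: 21.6
finger_force: 30.0
time: 35.58
tool_pos: [566.9, 172.2, 301.7]
tcp_rot: [-3.139, -0.012, 0.0]
contact_force: [0.2, 0.5, 0.8]
grip_width: 70.3
finger_force: 0.0
time: 36.33
tool_pos: [396.2, 2.8, 295.0]
tcp_rot: [-3.142, -0.002, -0.003]
contact_force: [1.1, 0.8, 0.1]
grip_width: 91.9
finger_force: 0.0
```

View pics/fin.png

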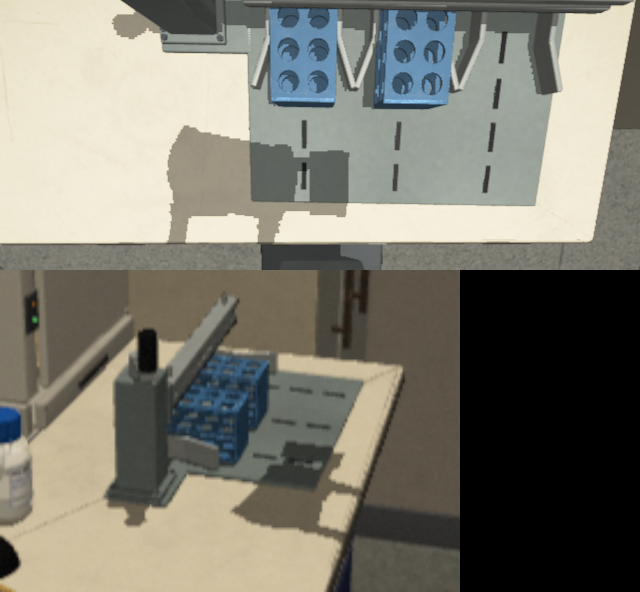

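Hard stop reached (19 N at the handle). Both racks are square in their lanes, at (303,60) and (413,58), with the bar down on them and the arm clear.

```bash
python3 -c "from plant import *; print(close_job())"
```

```text
the job is handed in; nothing more can be done
None
```

The job is handed in, with no verdict returned: I wound the bar fully up, pushed the two racks present home in the left and middle lanes, then wound the bar down to its hard stop onto them; the other things on the desk were not touched.

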